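# Seat the casting against the stop and lock the toggle clamp

### The job

Of the two sanding cradles on the table, one already holds its casting clamped; in the other the casting still lies loose in the V with the clamp open. With the fingertips, push that loose casting along its V until its end is fully home against the stop plate, and then push its clamp lever over, past the dead point, until it snaps down into lock on the casting. Pick nothing up, and leave the clamped casting, its lever and the things round about undisturbed.

Things in the scene. Friction and masses are not known exactly. Their poses are not given: they have to be found in the camera images.
- cradle: The cradle to work on, screwed to the table: plywood plate 180 x 160 x 12 mm with a wooden V trough, an upright aluminium stop plate at one end of the V and a toggle clamp on a riser. Origin at table height under the middle of a casting that is home. y: along the V, away from the stop. x: from the clamp across the V, roughly away from the robot. V: y -59 to +53 mm, x within 40 mm, 55 mm high.
- casting: The loose casting, a rough round resin piece 59 mm thick, 122 mm long, about 0.21 kg, lying in the V 20 to 40 mm short of the stop, its axis 61 mm above the table. Origin: centre of the end face that looks at the stop; z runs along the piece away from the stop, so the free end, where it can be pushed, is 122 mm along z. It slides with 1 to 3 N.
- clamp_handle (a joint): Lever of the open clamp, rad: 0 = level, locked on its stop; starts at about 1.1 to 1.4, nearly upright, leaning to the cradle's -x. Pushing its grip to -x and down lowers it. At 0.6 the rubber tip meets the casting; then it resists (2 to 3 N at the grip) and springs back if let go, until the dead point at 0.22; below 0.2 it snaps to 0 itself. Above 0.8 it stays where it is left.
- pivot (a point): Axis of the open clamp's lever, parallel to the cradle's y; in the cradle's frame at x = -65, y = -10, z = 120 mm. The clamp stands on a riser that spans x -101 to -27, y -41 to +21 mm, 94 mm high.
- grip (a point): Middle of the lever's grip, on its centre line: round red plastic bar, 17 mm thick, 70 mm long, along the lever. It lies 120 mm from the pivot along the lever and 6 mm off that line, on the side that is uppermost when the lever is down. The grip ends 155 mm from the pivot and moves with the lever.
- pad: Rubber tip, 19 mm thick, on the arm of the open clamp; as the lever is pushed down it comes down on top of the casting, 10 mm to the stop side of the casting's middle, and gives by some mm (spring). Its own origin is of no use.
- stop (a point): Centre of the stop plate's face, which the end of the casting must meet: y = -61 mm in the cradle's frame. The plate is 70 mm wide, 6 mm thick and its top is 80 mm above the table.
- cradle_b: The other, identical sanding cradle, whose casting is already clamped: same frame and measures.
- casting_b: The casting clamped in the other cradle; same size and axes. Leave it alone.
- clamp_b_handle (a joint): Lever of the other clamp, rad: 0 = down and locked, as it is. Leave it so.
- pad_b: Rubber tip of the other clamp, pressing on its casting.
- sanding_block: Cork sanding block, 97 x 68 x 26 mm, flat on the table in front of the cradles; origin at the centre of its underside. Bystander.
- marker: Paint marker, 130 mm long and 18 mm thick, lying on the table to the left; origin under its middle. Bystander.
- pigment_pot: Dark round pot with a push lid, 63 mm in diameter, 70 mm high, standing on the table left of the cradles; origin at the centre of its underside. Bystander.
- casting_00: Another casting, standing upright on the table right of the cradles, 60 mm in diameter and 123 mm high; origin at the centre of its underside. Bystander. More castings like it, up to 128 mm above the table, stand fixed behind and to the left of the cradles.

How it is judged:
By the outcome, as a careful person would: the job done as asked, in the order asked, and still so for the second after the job is handed in, with the robot touching nothing.
It also fails if it takes over 48 s, if anything falls off the work surface, if the arm or the gripper's body presses on something with over 40 N, if the wrist force passes 120 N, or if a joint passes its speed limit or range.

### The arm

A 7-joint arm with a two-finger parallel gripper is mounted at the origin on a cart in front of the work surface, level with it; the furniture and walls round the work are solid. World frame = base frame: x ahead of the robot, y to its left, z up, the work surface at z = 0. Lengths are in m, angles in rad, forces in N, time in s.
With the tool pointing down it reaches from about 0.4 to 0.875 m from the base axis. Payload 19.3 kg.
Tool frame: the origin (TCP) lies at the very end of the fingers, on their centre line; the grasp point (between the pads) lies 19 mm behind it; z points along the fingers, y is the line along which they close (so a half turn about z gives the same grasp; the last joint's range is limited). The gripper opens to 85 mm and grips with 20 to 120 N. Pads are 22 mm wide; open, the fingers measure 114 mm over their backs; the gripper's body (76 mm by 85 mm) begins 54 mm behind the grasp point. The pads swing forward as they close: fully open they stand 13 mm farther back than shut.
Start: joints at [-1.367, 0.521, -0.036, 1.599, 0.021, 1.021, -0.113], TCP at [0.169, 0.602, 0.231] pointing down, gripper open.
Joint ranges: [-2.91, 2.91], [-0.3, 2.13], [-1.5, 1.42], [0.17, 2.43], [-1.26, 4.41], [0.16, 1.93], [-2.52, 2.52]. Speed limits (rad/s): [1.89, 1.89, 2.39, 2.39, 3.01, 3.01, 3.01].

### API

Orientations are given as [roll, pitch, yaw] about the fixed x, y, z axes, in that order (R = Rz(yaw) Ry(pitch) Rx(roll)).
In Python, from workcell import bot gives the robot as it stands. The module is installed in compiled form; this text tells all that it offers.
- The arm moves only by the tool apply_moves, never from a script. Its arguments are lists of equal length, an entry for each row: "claw": the finger opening in m, from 0 to 0.0854; "xyz": the shift along the tool's x, y, z in m, a list of three; "twist": the turn, a rotation vector about the tool's x, y, z in rad, a list of three. A call has 1 to 20 rows; each row shifts and turns the commanded pose from where the row before left it, along the tool's axes as they then stand; what a row does not reach is not made up. A row lasts 1/10 s, in which the tool goes at most 50 mm and 8.59 degrees, less where a joint would pass 70% of its speed; a pose out of reach is approached as far as the arm can. A call with a gripper value outside its range is refused whole. The fingers move at their own pace and stop on an object; "force" is the grip in N (left out, the last holds). Time passes only in rows, so rows that do not move let the fingers close. It gives the time, the measured TCP pose, the force, the opening and the grip force at its end, in the units of the state.
- bot.observe(): the state, without advancing time (a new reading comes with each control period).
- bot.grab_frame(name): name is "side" or "top" or "wrist"; returns a dict with "img" (384x512x3 uint8, red, green, blue), "vfov" (degrees; the focal length in pixels is half the picture's height over the tangent of half this angle, whatever the lens; pixels are square), "cx", "cy" (the principal point, pixels), "distortion" ([k1, k2, p1, p2, k3] as OpenCV has them; the pictures are not rectified), "view" (4x4, takes a point from world to camera coordinates). Camera axes: x right, y up, looking along -z (the intrinsics and any distortion apply to the point x, -y, -z); pixel columns grow to the right and rows downward; lengths in m; the calibration is good to about 2 mm. A picture is of the moment at which its call begins. There is no depth.
- bot.job_done(): hands the job in; it is judged then, once.
Trained networks look in the newest picture that a camera, given by its name, has taken for a name from the list of things; names that differ only in an ending like _2 or _b are one class to them, and where a whole thing is asked for, a point or a joint stands for the part that bears it (a point fixed in the world has none). Each returns a list of dicts, best first, with "score" (0 to 1); they miss things now and then, are a little off and sometimes report something else, mostly with a low value. They report only what shows in the picture. A call takes as long as a camera call.
- bot.find_in(camera, query): "position" ([x, y, z] in m, in world coordinates, good to about 4 mm: the middle of the surface that is visible of it).
The state is a dict: "clock": time; "qpos": joint angles; "qd": joint speeds; "joint_efforts": joint torques, N m; "position": TCP position; "tool_rot": TCP orientation; "force": force on the tool from outside, world axes, zero at the start; "moment": the same for the moment, N m; "grip_width": finger opening in m; "finger_force": force on a finger pad.
Only numpy, scipy, OpenCV 4.12 (cv2) and the standard library are available. Lean on these libraries where they do the work, as an engineer would, in place of code of your own. Each camera call takes 0.05 s, during which the arm holds its last target. There are 200 camera calls.

## Working session

There is one attempt and no reset: what is moved stays moved. The work goes in short steps, Python scripts to look and compute and a tool call to move; the robot and the scene stay as the last step left them, time stands still between calls to the robot, and variables do not carry over. Pictures are saved under pics/ and viewed, at most 10 in all, crops included, and the job is handed in when it is done.

Besides the shell and the picture viewer there is one more tool, called after "Call:" by a JSON object that holds its "fn" and its "kwargs", one argument or row to a line. apply_moves: Moves the arm, as the interface text tells. Its arguments: {"type":"object","properties":{"claw":{"type":"array"},"xyz":{"type":"array"},"twist":{"type":"array"},"force":{"type":"number"}},"required":["claw","xyz","twist"]}

```bash
mkdir -p pics; python3 - <<'E'
from workcell import bot
import cv2,numpy as np
s=bot.observe();print(s['clock'],s['position'],s['tool_rot'])
ims=[]
for c in("side","top"):
    f=bot.grab_frame(c);cv2.imwrite(f"pics/{c}0.png",cv2.resize(f['img'][:,:,::-1],(800,600)))
    print(c,f['vfov'],np.round(np.array(f['view']),3).tolist(),f['distortion'],f['cx'],f['cy'])
    for q in("cradle","casting","clamp_handle","pad","sanding_block","marker","pigment_pot","casting_00","grip","stop"):
        try:print(q,[(round(d['score'],2),np.round(d['position'],3).tolist()) for d in bot.find_in(c,q)[:4]])
        except Exception as e:print(q,e)
E
```

```text
0.0 [0.16892138 0.60140482 0.23074156] [-3.14047738e+00  6.27922845e-05  2.86779529e+00]
side 48.209123799656666 [[0.989, -0.148, 0.001, -0.515], [0.058, 0.395, 0.917, -0.082], [-0.136, -0.907, 0.399, -1.524], [0.0, 0.0, 0.0, 1.0]] [-0.08676508  0.          0.          0.          0.        ] 259.4735524445158 193.91444654142632
cradle [(0.71, [0.537, -0.359, 0.057]), (0.7, [0.54, -0.112, 0.067])]
casting [(0.76, [0.427, -0.502, 0.08]), (0.67, [0.602, -0.071, 0.087]), (0.62, [0.584, -0.352, 0.084]), (0.53, [0.52, -0.087, 0.216])]
clamp_handle [(0.63, [0.525, -0.088, 0.22])]
pad []
sanding_block [(0.71, [0.433, -0.5, 0.079]), (0.7, [0.427, -0.218, 0.027]), (0.47, [0.605, -0.075, 0.088])]
marker []
pigment_pot [(0.56, [0.437, 0.076, 0.047])]
casting_00 [(0.76, [0.427, -0.502, 0.08]), (0.67, [0.602, -0.071, 0.087]), (0.62, [0.584, -0.352, 0.084]), (0.53, [0.52, -0.087, 0.216])]
grip [(0.64, [0.516, -0.086, 0.218])]
stop [(0.58, [0.544, -0.108, 0.071])]
top 55.92357039142125 [[-0.015, -1.0, 0.011, -0.111], [0.993, -0.014, 0.12, -0.532], [-0.119, 0.012, 0.993, -1.106], [0.0, 0.0, 0.0, 1.0]] [-0.03141027  0.          0.          0.          0.        ] 262.67354083431604 196.3993437891148
cradle [(0.88, [0.526, -0.312, 0.012]), (0.73, [0.546, -0.092, 0.012])]
casting [(0.72, [0.588, -0.322, 0.084]), (0.63, [0.602, -0.024, 0.086]), (0.59, [0.432, -0.469, 0.125]), (0.51, [0.442, -0.318, 0.126])]
clamp_handle []
pad [(0.35, [0.601, -0.026, 0.083])]
sanding_block [(0.8, [0.426, -0.186, 0.027]), (0.69, [0.547, -0.094, 0.011])]
marker [(0.73, [0.588, -0.319, 0.085]), (0.65, [0.439, 0.26, 0.023])]
pigment_pot [(0.81, [0.432, 0.09, 0.068])]
casting_00 [(0.72, [0.588, -0.322, 0.084]), (0.63, [0.602, -0.024, 0.086]), (0.59, [0.432, -0.469, 0.125]), (0.51, [0.442, -0.318, 0.126])]
grip [(0.52, [0.506, -0.084, 0.266])]
stop [(0.92, [0.547, -0.092, 0.009])]
```

View pics/side0.png

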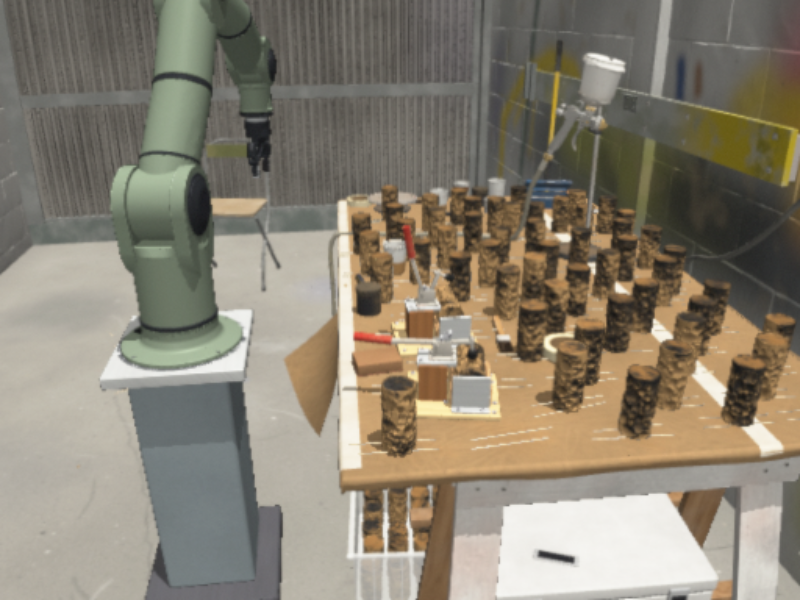

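View pics/top0.png

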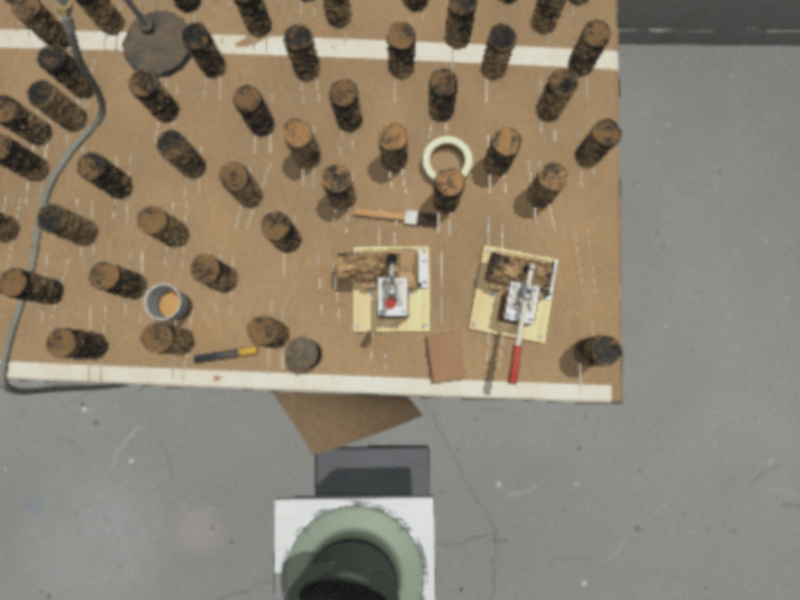

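The loose casting is in the left-hand cradle: plate around (392,290) in the top picture, lever upright and red at (390,303), stop on the right at (422,268), casting end at (335,272). The clamped cradle is at (515,295). I'll zoom in to measure.

```bash
cat > h.py <<'E'
from workcell import bot
import cv2,numpy as np
def K(f):
    fl=192/np.tan(np.radians(f['vfov']/2));return np.array([[fl,0,f['cx']],[0,fl,f['cy']],[0,0,1.]])
D=np.diag([1,-1,-1.])
def ray(f,uv):
    V=np.array(f['view']);p=cv2.undistortPoints(np.array([[uv]],float),K(f),np.array(f['distortion']))[0,0]
    return -V[:3,:3].T@V[:3,3], V[:3,:3].T@(D@np.array([p[0],p[1],1]))
def at_z(f,uv,z):
    o,d=ray(f,uv);return o+d*(z-o[2])/d[2]
def proj(f,P):
    V=np.array(f['view']);R=D@V[:3,:3];t=D@V[:3,3]
    return cv2.projectPoints(np.array(P,float).reshape(-1,3),cv2.Rodrigues(R)[0],t,K(f),np.array(f['distortion']))[0][:,0]
def crop(f,u0,v0,w,h,s,name):
    cv2.imwrite(name,cv2.resize(f['img'][v0:v0+h,u0:u0+w,::-1],None,fx=s,fy=s,interpolation=cv2.INTER_CUBIC))
E
python3 - <<'E'
from h import *
f=bot.grab_frame("top");crop(f,205,145,80,80,7,"pics/t1.png")
g=bot.grab_frame("side");crop(g,220,135,115,90,6,"pics/s1.png")
E
```

```text
(no output)
```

View pics/t1.png

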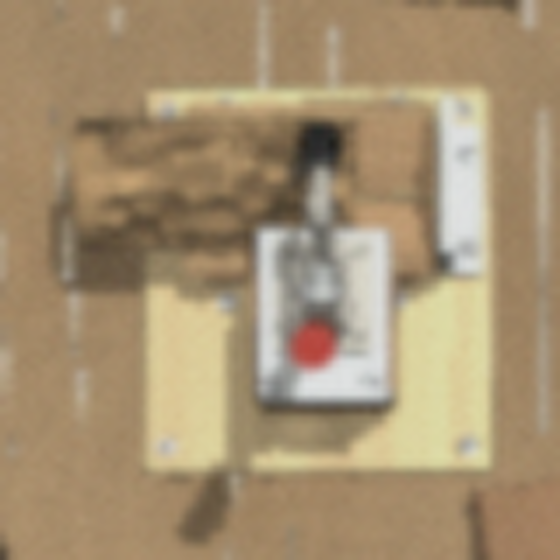

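View pics/s1.png

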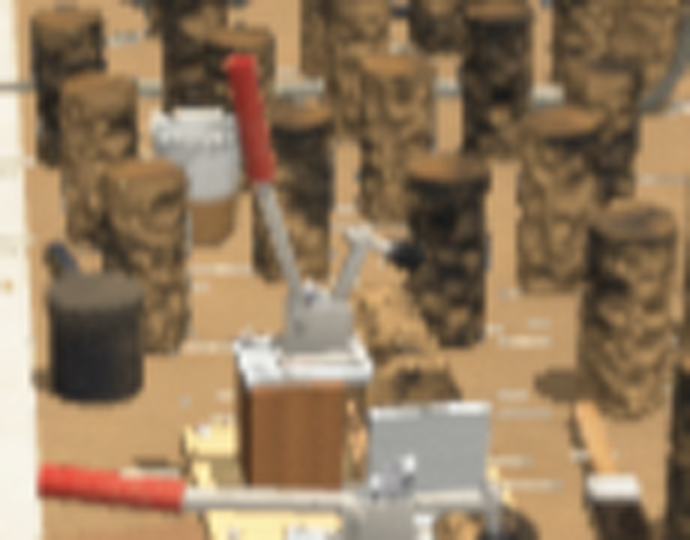

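The zoom shows plate corners at (147,90), (490,88), (491,468) and (146,470), and the riser top at (257,228)–(391,404). The stop's top face edge is at u≈438, the lever tip at (314,345), and the casting's free end at u≈78. In the side view the lever runs from (310,310) to its tip at (240,60).

```bash
python3 - <<'E'
from h import *
f=bot.grab_frame("top");g=bot.grab_frame("side")
T=lambda u,v,z:at_z(f,(205+u/7-.43,145+v/7-.43),z)
pl=np.array([T(*p,.012) for p in[(147,90),(490,88),(491,468),(146,470)]]);print('plate',pl.round(4).tolist(),pl.mean(0))
ri=np.array([T(*p,.094) for p in[(257,228),(388,228),(391,403),(259,405)]]);print('riser',ri.round(4).tolist(),ri.mean(0))
print('stop',T(440,95,.08),T(437,268,.08))
print('free end',T(78,185,.08),T(78,185,.061), 'edges',T(120,122,.061),T(120,282,.055))
d=(pl[1]-pl[0])+(pl[2]-pl[3]);e=(pl[0]-pl[3])+(pl[1]-pl[2])
print('yaw from V',np.arctan2(-d[1],-d[0])-np.pi/2,'from x',np.arctan2(e[1],e[0]))
yaw=((np.arctan2(-d[1],-d[0])-np.pi/2)+np.arctan2(e[1],e[0]))/2
R=np.array([[np.cos(yaw),-np.sin(yaw)],[np.sin(yaw),np.cos(yaw)]])
o=ri.mean(0)[:2]-R@[-.064,-.010];print('origin',o,'stop->',R.T@(T(438,180,.08)[:2]-o),'free end in cradle',R.T@(T(78,185,.075)[:2]-o), 'plate ctr',R.T@(pl.mean(0)[:2]-o))
def lev(r,off,th):
    x=-.065-r*np.cos(th)+off*np.sin(th);z=.12+r*np.sin(th)+off*np.cos(th)
    p=R@[x,-.010]+o;return [p[0],p[1],z]
# fit angle: tip end in top and side
for th in np.arange(1.0,1.5,.05):
    a=proj(f,[lev(.155,.006,th)])[0];b=proj(g,[lev(.155,.006,th),lev(.12,.006,th),lev(.085,.006,th)])
    print(round(th,2),((a-[205,145]+.43)*7).round(),((b-[220,135]+.43)*6).round().tolist())
E
```

```text
plate [[0.662, -0.0004, 0.012], [0.6609, -0.1595, 0.012], [0.4842, -0.1566, 0.012], [0.4855, 0.0005, 0.012]] [ 0.57315468 -0.07901423  0.012     ]
riser [[0.5821, -0.0547, 0.094], [0.5813, -0.1108, 0.094], [0.506, -0.111, 0.094], [0.506, -0.055, 0.094]] [ 0.54384618 -0.0828552   0.094     ]
stop [ 0.64233694 -0.13436249  0.08      ] [ 0.56594414 -0.13179065  0.08      ]
free end [0.60449814 0.02345399 0.08      ] [0.60818363 0.02569955 0.061     ] edges [0.63630466 0.0071293  0.061     ] [0.56552709 0.00781252 0.055     ]
yaw from V -0.00755667109873337 from x -0.010799761690451553
origin [ 0.60793526 -0.07344302] stop-> [-0.00275173 -0.05944884] free end in cradle [-0.00336191  0.0974612 ] plate ctr [-0.03472798 -0.00589019]
1.0 [315. 474.] [[159.0, 91.0], [194.0, 141.0], [228.0, 189.0]]
1.05 [314. 454.] [[171.0, 84.0], [203.0, 135.0], [234.0, 186.0]]
1.1 [314. 434.] [[184.0, 78.0], [213.0, 130.0], [241.0, 182.0]]
1.15 [314. 413.] [[197.0, 72.0], [223.0, 126.0], [248.0, 179.0]]
1.2 [313. 392.] [[210.0, 66.0], [233.0, 122.0], [255.0, 177.0]]
1.25 [313. 371.] [[223.0, 62.0], [243.0, 119.0], [263.0, 174.0]]
1.3 [313. 349.] [[237.0, 58.0], [254.0, 116.0], [270.0, 172.0]]
1.35 [313. 327.] [[250.0, 54.0], [264.0, 113.0], [277.0, 171.0]]
1.4 [313. 305.] [[264.0, 52.0], [275.0, 111.0], [285.0, 170.0]]
1.45 [313. 284.] [[278.0, 50.0], [285.0, 110.0], [292.0, 169.0]]
```

Cradle origin is about (0.608, -0.0735) with yaw ≈ -0.01, lever at about 1.31 rad, and the casting has about 36 mm to go. I'll approach with the fingers closed.

Call:
{"fn": "apply_moves", "kwargs": {
  "claw": [0, 0, 0, 0, 0, 0, 0, 0, 0, 0, 0, 0, 0, 0, 0, 0, 0, 0, 0, 0],
  "xyz": [
    [-0.0325, -0.0215, 0],
    [-0.0325, -0.0215, 0],
    [-0.0325, -0.0215, 0],
    [-0.0325, -0.0215, 0],
    [-0.0325, -0.0215, 0],
    [-0.0325, -0.0215, 0],
    [-0.0325, -0.0215, 0],
    [-0.0325, -0.0215, 0],
    [-0.0325, -0.0215, 0],
    [-0.0325, -0.0215, 0],
    [-0.0325, -0.0215, 0],
    [-0.0325, -0.0215, 0],
    [-0.0325, -0.0215, 0],
    [-0.0325, -0.0215, 0],
    [-0.0325, -0.0215, 0],
    [-0.0325, -0.0215, 0],
    [-0.0325, -0.0215, 0],
    [0, 0, 0],
    [0, 0, 0],
    [0, 0, 0]
  ],
  "twist": [
    [0, 0, 0],
    [0, 0, 0],
    [0, 0, 0],
    [0, 0, 0],
    [0, 0, 0],
    [0, 0, 0],
    [0, 0, 0],
    [0, 0, 0],
    [0, 0, 0],
    [0, 0, 0],
    [0, 0, 0],
    [0, 0, 0],
    [0, 0, 0],
    [0, 0, 0],
    [0, 0, 0],
    [0, 0, 0],
    [0, 0, 0],
    [0, 0, -0.09],
    [0, 0, -0.09],
    [0, 0, -0.085]
  ]
}}

```text
clock: 3.3
position: [0.6022, 0.1002, 0.2312]
tool_rot: [-3.142, -0.0, 3.136]
force: [0.6, 0.2, 0.4]
grip_width: 0.0003
finger_force: 0.0
```

Call:
{"fn": "apply_moves", "kwargs": {
  "claw": [0, 0, 0, 0, 0, 0, 0],
  "xyz": [
    [-0.004, -0.01, 0.035],
    [0, -0.01, 0.035],
    [0, 0, 0.035],
    [0, 0, 0.035],
    [0, 0, 0.03],
    [0, 0, 0.009],
    [0, 0, 0]
  ],
  "twist": [
    [0, 0, 0],
    [0, 0, 0],
    [0, 0, 0],
    [0, 0, 0],
    [0, 0, 0],
    [0, 0, 0],
    [0, 0, 0]
  ]
}}

```text
clock: 4.0
position: [0.6054, 0.0803, 0.0516]
tool_rot: [-3.141, -0.002, 3.133]
force: [0.2, -0.6, 0.5]
grip_width: -0.0
finger_force: 0.0
```

```bash
python3 - <<'E'
from h import *
f=bot.grab_frame("top");g=bot.grab_frame("side");w=bot.grab_frame("wrist")
a=cv2.resize(f['img'][130:220,190:300],(0,0),fx=3.6,fy=3.6,interpolation=2);b=cv2.resize(g['img'][130:235,215:335],(0,0),fx=3.1,fy=3.1,interpolation=2);c=w['img']
h=330
r=[cv2.resize(i,(int(i.shape[1]*250/i.shape[0]),250)) for i in(a,b)]
top=np.hstack(r)[:,:780];c=cv2.resize(c,(466,350))
im=np.zeros((600,780,3),np.uint8);im[:250,:top.shape[1]]=top;im[250:,:466]=c
cv2.imwrite("pics/m1.png",im[:,:,::-1])
s=bot.observe();print(s['position'],s['force'])
E
```

```text
[0.60685333 0.08048619 0.05393417] [0.55869415 0.55064213 0.9457965 ]
```

View pics/m1.png

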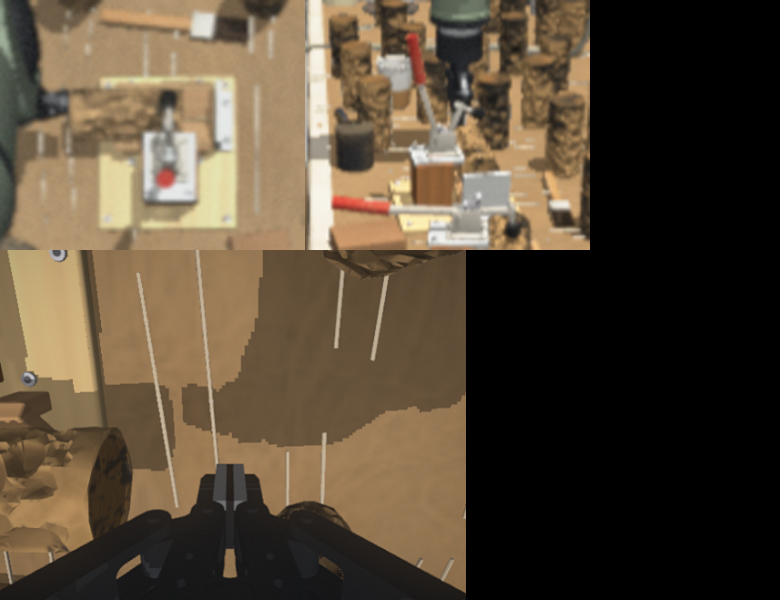

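The fingers sit beyond the casting's free end, aligned with its axis, with about 45 mm of gap. Now the push.

Call:
{"fn": "apply_moves", "kwargs": {
  "claw": [0, 0, 0, 0, 0, 0, 0],
  "xyz": [
    [0, -0.012, 0],
    [0, -0.012, 0],
    [0, -0.01, 0],
    [0, -0.008, 0],
    [0, -0.008, 0],
    [0, -0.007, 0],
    [0, 0, 0]
  ],
  "twist": [
    [0, 0, 0],
    [0, 0, 0],
    [0, 0, 0],
    [0, 0, 0],
    [0, 0, 0],
    [0, 0, 0],
    [0, 0, 0]
  ]
}}

```text
clock: 4.85
position: [0.6057, 0.0226, 0.0526]
tool_rot: [3.141, 0.001, 3.132]
force: [0.8, 1.0, 2.2]
grip_width: -0.0002
finger_force: 0.9
```

Call:
{"fn": "apply_moves", "kwargs": {
  "claw": [0, 0, 0, 0, 0],
  "xyz": [
    [0, -0.005, 0],
    [0, -0.004, 0],
    [0, -0.003, 0],
    [0, -0.002, 0],
    [0, 0, 0]
  ],
  "twist": [
    [0, 0, 0],
    [0, 0, 0],
    [0, 0, 0],
    [0, 0, 0],
    [0, 0, 0]
  ]
}}

```text
clock: 5.35
position: [0.6056, 0.01, 0.0526]
tool_rot: [3.141, 0.001, 3.133]
force: [0.8, 4.0, 5.0]
grip_width: 0.0004
finger_force: 3.1
```

Call:
{"fn": "apply_moves", "kwargs": {
  "claw": [0, 0, 0, 0],
  "xyz": [
    [0, -0.003, 0],
    [0, -0.002, 0],
    [0, -0.001, 0],
    [0, 0, 0]
  ],
  "twist": [
    [0, 0, 0],
    [0, 0, 0],
    [0, 0, 0],
    [0, 0, 0]
  ]
}}

```text
clock: 5.75
position: [0.6055, 0.0043, 0.0526]
tool_rot: [3.141, 0.001, 3.134]
force: [0.1, 5.9, 5.4]
grip_width: 0.0001
finger_force: 3.8
```

```bash
python3 - <<'E'
from h import *
f=bot.grab_frame("top");g=bot.grab_frame("side")
a=cv2.resize(f['img'][140:220,200:290],None,fx=6,fy=6,interpolation=2);b=cv2.resize(g['img'][165:230,260:310],None,fx=6,fy=6,interpolation=2)
im=np.zeros((480,840,3),np.uint8);im[:,:540]=a;im[:390,540:]=b
cv2.imwrite("pics/m2.png",cv2.resize(im[:,:,::-1],(800,457)))
E
```

```text
(no output)
```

View pics/m2.png

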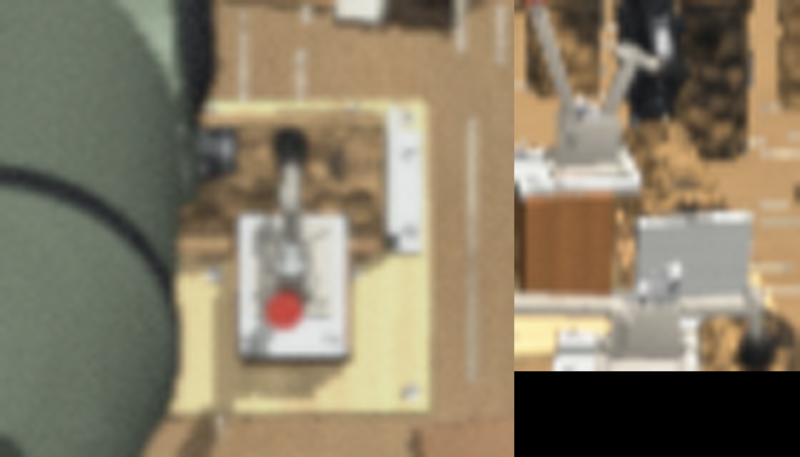

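The casting's end now reaches the stop within a few mm (u≈380 against the stop edge at 387). I'll keep pushing in small steps and watch the force.

Call:
{"fn": "apply_moves", "kwargs": {
  "claw": [0, 0, 0],
  "xyz": [
    [0, -0.001, 0],
    [0, -0.001, 0],
    [0, 0, 0]
  ],
  "twist": [
    [0, 0, 0],
    [0, 0, 0],
    [0, 0, 0]
  ]
}}

```text
clock: 6.15
position: [0.6055, 0.0024, 0.0526]
tool_rot: [3.141, 0.001, 3.134]
force: [0.2, 6.5, 5.9]
grip_width: 0.0
finger_force: 4.1
```

Call:
{"fn": "apply_moves", "kwargs": {
  "claw": [0, 0, 0],
  "xyz": [
    [0, -0.001, 0],
    [0, -0.001, 0],
    [0, 0, 0]
  ],
  "twist": [
    [0, 0, 0],
    [0, 0, 0],
    [0, 0, 0]
  ]
}}

```text
clock: 6.45
position: [0.6055, 0.0008, 0.0526]
tool_rot: [3.14, 0.001, 3.134]
force: [-0.6, 8.0, 5.8]
grip_width: -0.0
finger_force: 5.3
```

Call:
{"fn": "apply_moves", "kwargs": {
  "claw": [0, 0, 0],
  "xyz": [
    [0, -0.001, 0],
    [0, -0.001, 0],
    [0, 0, 0]
  ],
  "twist": [
    [0, 0, 0],
    [0, 0, 0],
    [0, 0, 0]
  ]
}}

```text
clock: 6.75
position: [0.6055, 0.0008, 0.0526]
tool_rot: [3.138, 0.001, 3.135]
force: [-1.6, 18.0, 7.4]
grip_width: -0.0001
finger_force: 10.5
```

The force jumped to 18 N while y stalled at 0.0008, which is where I expected home to be, so the casting is on the stop. I'll back off, rise, and go to the lever.

Call:
{"fn": "apply_moves", "kwargs": {
  "claw": [0, 0, 0, 0, 0, 0, 0, 0, 0, 0, 0, 0],
  "xyz": [
    [0, 0.006, 0],
    [0, 0.02, 0],
    [0, 0.014, -0.03],
    [0, 0, -0.04],
    [0, 0, -0.045],
    [0, 0, -0.045],
    [0, 0, -0.045],
    [0, 0, -0.045],
    [0, -0.03, -0.01],
    [0.005, -0.045, 0],
    [0.015, -0.045, 0],
    [0, 0, 0]
  ],
  "twist": [
    [0, 0, 0],
    [0, 0, 0],
    [0, 0, 0],
    [0, 0, 0],
    [0, 0, 0],
    [0, 0, 0],
    [0, 0, 0],
    [0, 0, 0],
    [0, 0, 0],
    [0, 0, 0],
    [0, 0, 0],
    [0, 0, 0]
  ]
}}

```text
clock: 7.95
position: [0.5824, -0.0896, 0.3126]
tool_rot: [-3.138, -0.001, 3.125]
force: [1.0, -0.0, 0.3]
grip_width: 0.0005
finger_force: 0.0
```

```bash
python3 - <<'E'
from h import *
f=bot.grab_frame("top");g=bot.grab_frame("side");w=bot.grab_frame("wrist")
b=cv2.resize(g['img'][110:230,220:320],(500,600),interpolation=2);c=cv2.resize(w['img'],(300,225))
a=cv2.resize(f['img'][140:220,200:290],(300,267),interpolation=2)
im=np.zeros((600,800,3),np.uint8);im[:,:500]=b;im[:225,500:]=c;im[300:567,500:]=a
cv2.imwrite("pics/m3.png",im[:,:,::-1]);print(bot.observe()['position'])
E
```

```text
[ 0.58437875 -0.08233895  0.31218337]
```

View pics/m3.png

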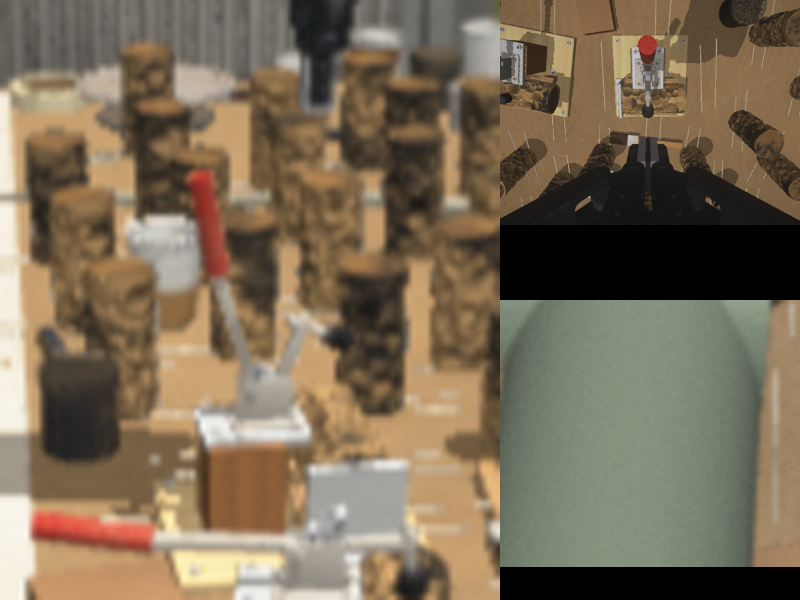

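The finger is in line with the lever (both at u≈647 in the wrist inset). The lever still leans at about 1.3 rad and the arm and pad are up. I'll lower behind the grip and sweep along the arc.

Call:
{"fn": "apply_moves", "kwargs": {
  "claw": [0, 0, 0, 0, 0, 0],
  "xyz": [
    [0, -0.001, 0.03],
    [0, 0, 0.03],
    [0.01, 0, 0.022],
    [0.014, 0, 0],
    [0.013, 0, 0],
    [0, 0, 0]
  ],
  "twist": [
    [0, 0, 0],
    [0, 0, 0],
    [0, 0, 0],
    [0, 0, 0],
    [0, 0, 0],
    [0, 0, 0]
  ]
}}

```text
clock: 8.7
position: [0.5467, -0.082, 0.2301]
tool_rot: [3.141, -0.001, 3.134]
force: [0.6, -0.7, 0.8]
grip_width: -0.0002
finger_force: 0.0
```

Call:
{"fn": "apply_moves", "kwargs": {
  "claw": [0, 0, 0, 0, 0, 0, 0],
  "xyz": [
    [0.01, 0, 0.001],
    [0.01, 0, 0.002],
    [0.01, 0, 0.003],
    [0.01, 0, 0.004],
    [0.01, 0, 0.005],
    [0, 0, 0],
    [0, 0, 0]
  ],
  "twist": [
    [0, 0, 0],
    [0, 0, 0],
    [0, 0, 0],
    [0, 0, 0],
    [0, 0, 0],
    [0, 0, 0],
    [0, 0, 0]
  ]
}}

```text
clock: 9.4
position: [0.4973, -0.0828, 0.2153]
tool_rot: [-3.141, -0.0, 3.133]
force: [0.3, -0.2, 0.3]
grip_width: -0.0
finger_force: 0.0
```

```bash
python3 - <<'E'
from h import *
g=bot.grab_frame("side");w=bot.grab_frame("wrist")
b=cv2.resize(g['img'][110:230,220:320],(400,480),interpolation=2);c=cv2.resize(w['img'],(400,300))
im=np.zeros((480,800,3),np.uint8);im[:,:400]=b;im[:300,400:]=c
cv2.imwrite("pics/m4.png",im[:,:,::-1]);print(bot.observe()['position'],bot.observe()['force'])
E
```

```text
[ 0.4977122  -0.08275834  0.2153363 ] [0.49898386 0.49715554 0.45452694]
```

View pics/m4.png

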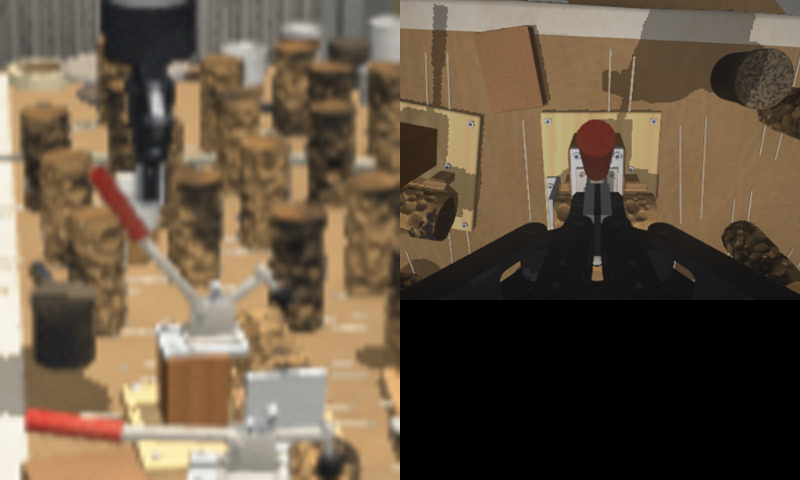

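The lever has followed down to about 0.9 rad, with the finger at (150,195) pressing on the grip. Continuing along the arc to about 0.08.

Call:
{"fn": "apply_moves", "kwargs": {
  "claw": [0, 0, 0, 0, 0, 0, 0, 0, 0, 0],
  "xyz": [
    [0.0095, 0, 0.006],
    [0.0085, 0, 0.0073],
    [0.0075, 0, 0.008],
    [0.0072, 0, 0.0086],
    [0.006, 0, 0.009],
    [0.0053, 0, 0.01],
    [0.0042, 0, 0.0103],
    [0.0032, 0, 0.0107],
    [0.001, 0, 0.004],
    [0, 0, 0]
  ],
  "twist": [
    [0, 0, 0],
    [0, 0, 0],
    [0, 0, 0],
    [0, 0, 0],
    [0, 0, 0],
    [0, 0, 0],
    [0, 0, 0],
    [0, 0, 0],
    [0, 0, 0],
    [0, 0, 0]
  ]
}}

```text
clock: 10.5
position: [0.4444, -0.0822, 0.1408]
tool_rot: [3.142, -0.001, 3.133]
force: [-0.5, 0.6, 1.0]
grip_width: 0.0002
finger_force: 0.0
```

```bash
python3 - <<'E'
from h import *
g=bot.grab_frame("side");w=bot.grab_frame("wrist")
b=cv2.resize(g['img'][110:230,220:320],(400,480),interpolation=2);c=cv2.resize(w['img'],(400,300))
im=np.zeros((480,800,3),np.uint8);im[:,:400]=b;im[:300,400:]=c
cv2.imwrite("pics/m5.png",im[:,:,::-1]);print(bot.observe()['position'],bot.observe()['force'])
E
```

```text
[ 0.44516252 -0.0822222   0.14150448] [ 0.84160204  0.16691069 -0.12081437]
```

View pics/m5.png

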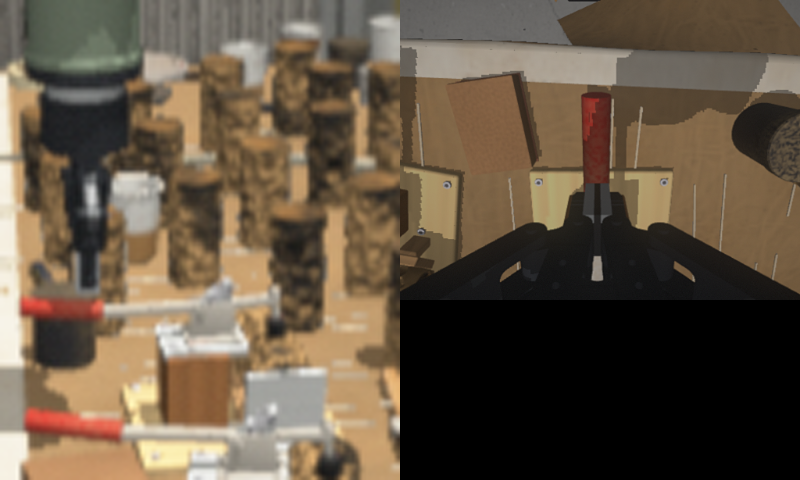

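The lever is level, parallel to the locked one ((20,305)–(270,300)), with the pad down on the casting and no force on the finger. I'll retreat and check that it holds and the casting is still home.

Call:
{"fn": "apply_moves", "kwargs": {
  "claw": [0, 0, 0, 0, 0, 0, 0, 0, 0, 0, 0, 0, 0, 0],
  "xyz": [
    [0, 0, -0.015],
    [0, 0, -0.035],
    [0, 0, -0.04],
    [0, 0, -0.03],
    [0, 0.04, -0.02],
    [0, 0.04, 0],
    [0, 0.04, 0],
    [0, 0.04, 0],
    [0, 0.04, 0],
    [0, 0.04, 0],
    [0, 0.04, 0],
    [0, 0.03, 0],
    [0, 0, 0],
    [0, 0, 0]
  ],
  "twist": [
    [0, 0, 0],
    [0, 0, 0],
    [0, 0, 0],
    [0, 0, 0],
    [0, 0, 0],
    [0, 0, 0],
    [0, 0, 0],
    [0, 0, 0],
    [0, 0, 0],
    [0, 0, 0],
    [0, 0, 0],
    [0, 0, 0],
    [0, 0, 0],
    [0, 0, 0]
  ]
}}

```text
clock: 12.0
position: [0.4477, 0.228, 0.2815]
tool_rot: [-3.141, 0.0, 3.134]
force: [-0.5, -1.3, -0.2]
grip_width: 0.0002
finger_force: 0.0
```

```bash
python3 - <<'E'
from h import *
g=bot.grab_frame("side");f=bot.grab_frame("top")
b=cv2.resize(g['img'][150:240,220:310],(400,400),interpolation=2);c=cv2.resize(f['img'][140:230,205:295],(400,400),interpolation=2)
cv2.imwrite("pics/m6.png",np.hstack([b,c])[:,:,::-1]);print(bot.observe()['position'],bot.observe()['force'])
E
```

```text
[0.44802578 0.22685885 0.28164039] [ 0.124933   -0.45229695  0.29205246]
```

View pics/m6.png

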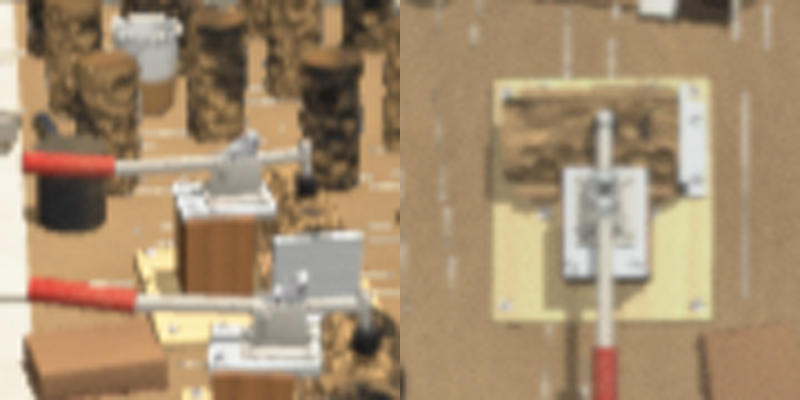

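The casting touches the stop (u≈680 in the right panel), the lever stays down, and the other cradle is unchanged. Handing in.

```bash
python3 -c "
from workcell import bot
print(bot.job_done())"
```

```text
the job is handed in; nothing more can be done
None
```

The loose casting is home against its stop, its clamp lever is locked down on it and stayed down after the arm withdrew, the other cradle looks unchanged in the pictures, and the job is handed in at about 12 s.

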